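# Swing the candle mould tray to its stop and wedge it

## Robot

A 6-joint arm with a two-finger parallel gripper is mounted at the origin on the work surface. World frame = base frame: x ahead of the robot, y to its left, z up, the work surface at z = 0. Lengths are in m, angles in rad, forces in N, time in s.
With the tool pointing down it reaches from about 0.25 to 0.775 m from the base axis. Payload 4 kg.
Tool frame: the origin (TCP) lies at the centre of the arm's flange, where the gripper is bolted on; the fingertips stand 199 mm ahead of it and the grasp point (between the pads) lies 180 mm ahead of it; z points along the fingers, y is the line along which they close (so a half turn about z gives the same grasp; the last joint's range is limited). The gripper opens to 94 mm and grips with 3 to 60 N. Pads are 16 mm wide; open, the fingers measure 119 mm over their backs; the gripper's body (75 mm by 177 mm) begins 78 mm behind the grasp point.
Start: joints at [-1.344, 0.087, 1.371, -0, 1.684, -0.103], TCP at [0.178, -0.52, 0.405] pointing down, gripper open.
Joint ranges: [-3.1, 3.1], [-0.76, 2.03], [0.27, 2.55], [-1.08, 4.22], [0.17, 2.65], [-2.57, 2.57]. Speed limits (rad/s): [2.79, 2.79, 3.14, 3.14, 3.14, 3.14].

## Interface

Orientations are given as [roll, pitch, yaw] about the fixed x, y, z axes, in that order (R = Rz(yaw) Ry(pitch) Rx(roll)).
In Python, from bench import robot, eyes, models gives the robot as it stands.
- The arm moves only by the tool step_arm, never from a script. Its argument "commands" is a list that holds one entry, the list of rows, each a list of 7 numbers: the shift along the tool's x, y, z in mm, then the turn, a rotation vector about the tool's x, y, z in rad, then the finger opening in mm, from 0 to 94. In form: [[[tx, ty, tz, wx, wy, wz, gripper], ...]]. A call has 1 to 20 rows; each row shifts and turns the commanded pose from where the row before left it, along the tool's axes as they then stand; what a row does not reach is not made up. A row lasts 1/8 s, in which the tool goes at most 62.5 mm and 10.7 degrees, less where a joint would pass 70% of its speed; a pose out of reach is approached as far as the arm can. A call is refused whole if a number of a shift passes 62.5 or a number of a turn 0.188, either way. A call with a gripper value outside its range is refused whole. The fingers move at their own pace and stop on an object; the grip force is fixed at half the most. Time passes only in rows, so rows that do not move let the fingers close. It gives the time, the measured TCP pose, the force, the opening and the grip force at its end, in the units of the state.
- robot.get_obs(): the state, without advancing time (a new reading comes with each control period).
- eyes.snapshot(name): name is "scene" or "top"; returns a dict with "color" (384x512x3 uint8, red, green, blue), "camera_matrix" (3x3 intrinsics, pixels), "eye" and "rotation" of the camera in the world. Camera axes: x right, y up, looking along -z (the intrinsics and any distortion apply to the point x, -y, -z); pixel columns grow to the right and rows downward; lengths in m; the calibration is good to about 2 mm. A picture is of the moment at which its call begins. There is no depth.
- robot.close_job(): hands the job in; it is judged then, once.
Trained networks look in a picture, given as the dict that the camera call returned (one of the last four; its "shot" number tells which), for a name from the list of things; names that differ only in an ending like _2 or _b are one class to them, and where a whole thing is asked for, a point or a joint stands for the part that bears it (a point fixed in the world has none). Each returns a list of dicts, best first, with "confidence" (0 to 1); they miss things now and then, are a little off and sometimes report something else, mostly with a low value. They report only what shows in the picture. A call takes as long as a camera call. They do not tell look-alikes from the thing itself.
- models.masks_of(picture, query): "mask" (384x512 bool, what is visible of it) and "xy" ([column, row] in pixels, amid what is visible of it).
- models.tip_of(picture, query): "xy" ([column, row] in pixels: a listed point, or the origin of a listed thing).
The state is a dict: "time": time; "joint_positions": joint angles; "qvel": joint speeds; "joint_torque": joint torques, N m; "tool_pos": TCP position; "ee_rot": TCP orientation; "wrist_force": force on the tool from outside, world axes, zero at the start; "wrist_torque": the same for the moment, N m; "width": finger opening in m; "finger_force": force on a finger pad.
Only numpy, scipy, OpenCV 4.12 (cv2) and the standard library are available. Lean on these libraries where they do the work, as an engineer would, in place of code of your own. Each camera call takes 0.05 s, during which the arm holds its last target. There are 200 camera calls.

## Task

Push the aluminium mould tray near its free corner so that it pivots on its pin away from where it stands, round to the stop block, until it bears firmly against the tip of the stop screw (about half a kilogram-force, held for a moment) while the wedge is still drawn back. Then let go of it and slide the wooden wedge in behind the tray's free end until it jams, so that the tray stays clamped between wedge and screw on its own. Never push tray or wedge with more than about 2 kilograms-force (20 N), and leave the bottle, jug and paper cup where they stand.

Things in the scene. Friction and masses are not known exactly. Their poses are not given: they have to be found in the camera images.
- board: Fixed plywood board 340 (x) by 380 (y) by 18 mm thick, flat on the table; origin: centre of its underside, z up. A flush slot in it marks the wedge's path.
- pin (a point): Axis of the fixed steel pivot pin at the board's top: board x = 40, y = -130, z = 18 mm. Pin 12 mm thick; its 24 mm wide head ends 24.5 mm above the board's top.
- tray: Loose hollow aluminium tray 190 long, 80 wide, 18 mm thick, 0.35 to 0.55 kg, flat on the board, its hole on the pin (0.7 mm play); three fixed white moulds 42 mm wide, 30 mm high on its centreline. Origin: hole axis, underside; x to the free end (165 mm), sides at y = +40 and -40, z up. Starts 0.55 to 1.05 rad anticlockwise (from above) of board +y. Dry friction, 1 to 3 N at the free end; stays where left.
- corner (a point): Free corner of the tray (tray x = 165, y = +40, z = 9 mm). Push on the y = +40 side near it to turn the tray clockwise (from above); home is when the y = -40 side meets the stop screw, the tray's x axis then within about 0.08 rad of board +y, depending on the screw. The wedge later jams on this corner.
- stop: Fixed aluminium block 30 (x) by 44 (y) by 30 mm high, axes as the board's; origin: centre of its underside, at board x = 113.5, y = 10, z = 18 mm. A rigid level 10 mm screw, 10 mm above the board, points from it to board -x at the tray. Its flat tip stands 25.5 to 41.5 mm from the origin: the setting differs each time and is not measured; find it by feel or by looking.
- wedge: Wooden wedge 80 long, 22 mm high, knob (14 mm wide, 18 high) on top at x = 12, y = 66. Axes as the board's; origin: underside of the thin tip (8 mm wide, x = 0 to 8) on its straight side; sloping side faces +x at 18 degrees to y. Slides only along board y, friction about 2.5 N, stays where left. Starts drawn back, origin at board x = -21, y = 55 to 75 mm, clear of the tray's sweep.
- butt (a point): Middle of the wedge's flat thick end (wedge x = 17, y = 80, z = 11 mm; the face is 34 wide, 22 mm high). Push here towards board -y to drive the wedge between its slot and the tray's corner; it jams with its origin (tip) at board y = -42 to 30 mm, depending on the screw, then holds itself.
- scent: Small loose amber glass bottle with white cap, 26 mm diameter, 58 mm high, standing on the board's corner at about board x = -125, y = 145 mm; origin at its base centre. Leave alone.
- jug: Loose clear plastic jug with a handle, 100 mm diameter, 110 mm high, on the table to the left of the board; origin at its base centre. Leave alone.
- cup: Loose white paper cup, 90 mm diameter, 85 mm high, on the table to the right of the board; origin at its base centre. Leave alone.
Things that resemble listed ones, but are neither listed nor needed, are in the scene too. What is meant by the tray is not black, and is the larger of those in its own colour.

How it is judged:
On the way:
1. the tray bears on the stop with more than 4 N for 0.15 s, with the wedge still drawn back (its origin beyond board y = 48 mm) (contact force between tray and stop above 4 N and y of wedge in the frame of board above 0.048 m), for 0.15 s.
At the end, for the whole second after the job is handed in: The tray lies at rest within 0.11 rad of board +y, clamped on its own: more than 1 N between tray and stop and more than 1 N between tray and wedge, the wedge's tip past the tray's free end (its origin below board y = 32 mm) (contact force between tray and stop above 1 N and contact force between tray and wedge above 1 N and y of wedge in the frame of board below 0.032 m and angle between the x axis of tray and the y axis of board, either way round below 0.11 rad and linear speed of each of tray, wedge below 0.01 m/s); the robot touches nothing.
It fails at once if the robot pushes the tray with more than 25 N (contact force between any of the fingers, the arm and tray above 25 N).
It fails at once if the robot pushes the wedge with more than 25 N (contact force between any of the fingers, the arm and wedge above 25 N).
It fails at once if the amber bottle is moved more than 15 mm or tipped (distance of scent from where it was at the start of the episode above 0.015 m or angle between scent's own z axis and vertical above 0.3 rad).
It fails at once if the jug is moved more than 15 mm or tipped (distance of jug from where it was at the start of the episode above 0.015 m or angle between jug's own z axis and vertical above 0.3 rad).
It fails at once if the paper cup is moved more than 15 mm or tipped (distance of cup from where it was at the start of the episode above 0.015 m or angle between cup's own z axis and vertical above 0.3 rad).
It also fails if it takes over 61 s, if anything falls off the work surface, if the arm or the gripper's body presses on something with over 40 N, if the wrist force passes 120 N, or if a joint passes its speed limit or range.

## Working session

There is one attempt and no reset: what is moved stays moved. The work goes in short steps, Python scripts to look and compute and a tool call to move; the robot and the scene stay as the last step left them, time stands still between calls to the robot, and variables do not carry over. Pictures are saved under pics/ and viewed, at most 10 in all, crops included, and the job is handed in when it is done.

Besides the shell and the picture viewer there is one more tool, called after ">>>" by a JSON object that holds its "op" and its "data". step_arm: Moves the arm, as the interface text tells. Its arguments: {"type":"object","properties":{"commands":{"type":"array"}},"required":["commands"]}

```bash
mkdir -p pics; ls; python3 - <<'E'
from bench import robot, eyes, models
import cv2, numpy as np
for n in ("scene","top"):
    s=eyes.snapshot(n); cv2.imwrite(f"pics/{n}0.png",s["color"][...,::-1])
    print(n,s["camera_matrix"].tolist(),s["eye"],np.round(s["rotation"],3).tolist(),s["shot"],[k for k in s])
    for q in ("board","pin","tray","corner","stop","wedge","butt","scent","jug","cup"):
        try: print(q,[(np.round(d["xy"]).tolist(),round(d["confidence"],2)) for d in models.tip_of(s,q)][:4])
        except Exception as e: print(q,e)
print(robot.get_obs())
E
```

```text
pics
scene [[391.2234268619711, 0.0, 249.26793253494895], [0.0, 391.2234268619711, 187.6228176640226], [0.0, 0.0, 1.0]] [1.01757489 0.78632656 0.71450567] [0.97, -0.024, 2.603] 1 ['color', 'camera_matrix', 'eye', 'rotation', 'shot']
board [([234.0, 217.0], 0.9)]
pin [([204.0, 192.0], 0.59)]
tray [([212.0, 189.0], 0.74), ([288.0, 168.0], 0.6)]
corner [([259.0, 195.0], 0.94), ([262.0, 161.0], 0.94), ([393.0, 208.0], 0.74)]
stop [([198.0, 227.0], 0.48)]
wedge [([252.0, 224.0], 0.57)]
butt [([263.0, 244.0], 0.72)]
scent [([301.0, 231.0], 0.45)]
jug [([324.0, 327.0], 0.86)]
cup [([184.0, 154.0], 0.97), ([297.0, 228.0], 0.6)]
top [[395.6384474911307, 0.0, 256.1607518828948], [0.0, 395.6384474911307, 189.7655268560472], [0.0, 0.0, 1.0]] [ 0.45548846 -0.01401981  1.44042552] [0.034, 0.014, -1.545] 2 ['color', 'camera_matrix', 'eye', 'rotation', 'shot']
board [([257.0, 165.0], 0.6)]
pin [([297.0, 156.0], 0.87)]
tray [([293.0, 250.0], 0.92), ([297.0, 161.0], 0.82), ([195.0, 241.0], 0.69)]
corner [([263.0, 197.0], 0.89), ([202.0, 285.0], 0.75), ([320.0, 239.0], 0.74)]
stop [([257.0, 134.0], 0.6
[... 194 characters left out ...]
'joint_positions': array([-1.34408344e+00,  8.71865180e-02,  1.37070264e+00,  9.47018064e-06,
        1.68358879e+00, -1.03100709e-01]), 'qvel': array([-5.35620449e-04, -7.23006383e-06, -3.02712704e-04, -2.32447311e-03,
       -2.20954768e-04, -9.06567639e-04]), 'joint_torque': array([ 1.20061039e-03, -3.40052068e+01, -3.02599812e+01,  7.20235496e-02,
        2.36970198e-02,  1.41669290e-05]), 'tool_pos': array([ 0.17812285, -0.52035574,  0.40471191]), 'ee_rot': array([3.14147760e+00, 2.44468792e-06, 3.29814666e-01]), 'wrist_force': array([-0.63167457,  0.67405513,  0.31536331]), 'wrist_torque': array([ 0.0436212 , -0.02336445, -0.0313371 ]), 'finger_force': 0.0, 'width': 0.0939847664978417}
```

```bash
python3 - <<'E'
import cv2
a=cv2.imread("pics/top0.png")
cv2.imwrite("pics/topc.png",cv2.resize(a[80:320,100:420],None,fx=2.5,fy=2.5,interpolation=cv2.INTER_CUBIC))
E
```

```text
(no output)
```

View pics/topc.png

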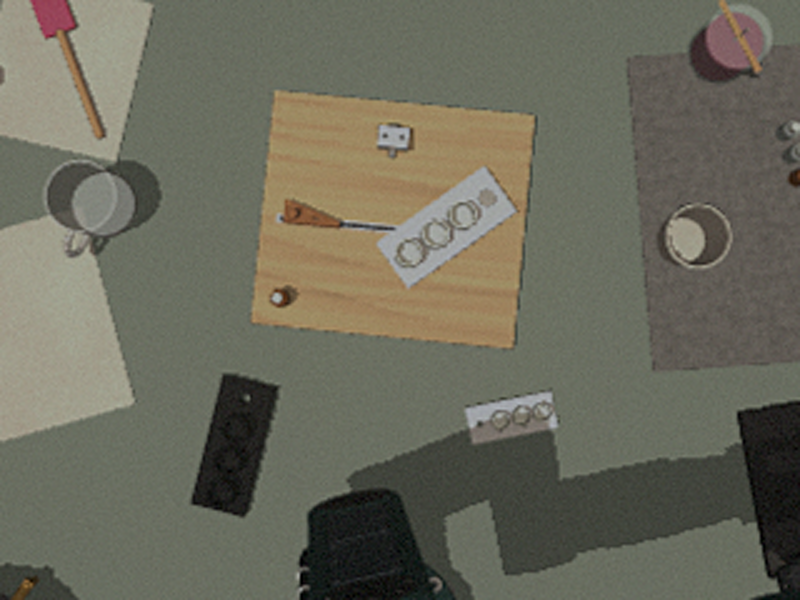

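View pics/scene0.png

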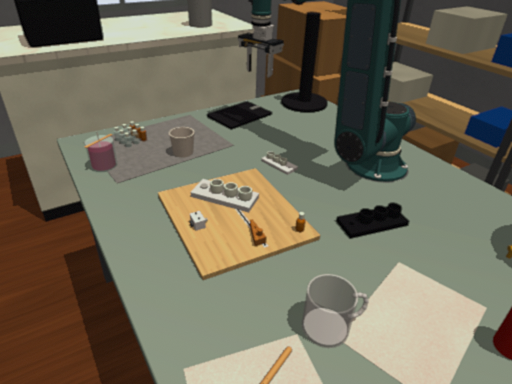

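The top crop shows the board at crop (395,220), its tray at (447,227) with the pin at (487,198), the free corner at (408,286), the stop at (394,138), the wedge at (315,213) and the bottle at (282,297). Tray candidates, in full-image pixels:
- aluminium tray on the board, (279,171)
- smaller silver tray, (305,247)
- black tray, (194,258)

The description picks the large silver one on the board, and this crop already confirms it.

```bash
cat > h.py <<'E'
import numpy as np, cv2
from scipy.spatial.transform import Rotation as R
from scipy.optimize import least_squares
from bench import robot, eyes, models
def Rc(s): return R.from_euler("xyz",s["rotation"]).as_matrix()
def w2p(s,P):
    p=(np.atleast_2d(P)-s["eye"])@Rc(s); p=p*[1,-1,-1]; q=p@s["camera_matrix"].T
    return q[:,:2]/q[:,2:]
def p2w(s,uv,z):
    uv=np.atleast_2d(uv).astype(float); d=np.c_[uv,np.ones(len(uv))]@np.linalg.inv(s["camera_matrix"]).T
    d=(d*[1,-1,-1])@Rc(s).T
    return s["eye"]+d*((z-s["eye"][2])/d[:,2:])
def b2w(b,P):  # b=(x,y,yaw), P board mm incl z
    P=np.atleast_2d(P)/1000.; c,s=np.cos(b[2]),np.sin(b[2])
    return np.c_[b[0]+c*P[:,0]-s*P[:,1], b[1]+s*P[:,0]+c*P[:,1], P[:,2]]
def w2b(b,W):
    W=np.atleast_2d(W); d=W[:,:2]-b[:2]; c,s=np.cos(b[2]),np.sin(b[2])
    return 1000*np.c_[c*d[:,0]+s*d[:,1], -s*d[:,0]+c*d[:,1], W[:,2]]
E
python3 - <<'E'
from h import *
s=eyes.snapshot("top")
px=lambda c: np.array(c)/2.5+[100,80]
cor=px([(275,90),(535,115),(515,348),(252,323)])
g=cv2.cvtColor(s["color"],cv2.COLOR_RGB2GRAY)
m=models.masks_of(s,"board")[0]["mask"].astype(np.uint8)
cn=max(cv2.findContours(m,0,2)[0],key=cv2.contourArea); bx=cv2.boxPoints(cv2.minAreaRect(cn))
print("mask box",np.round(bx,1).tolist()); print("hand",cor.tolist())
tgt=np.array([[170,190,18],[170,-190,18],[-170,-190,18],[-170,190,18]])
for C in (cor,np.array([bx[np.argmin(np.linalg.norm(bx-c,axis=1))] for c in cor])):
    r=least_squares(lambda b:(w2p(s,b2w(b,tgt))-C).ravel(),[.45,0,0]); print(r.x,np.round(r.fun,1)); 
    b=r.x
    print("pin",w2b(b,p2w(s,px((487,198)),.0425)),"stop",w2b(b,p2w(s,px((394,136)),.048)),"screwtip",w2b(b,p2w(s,px((392,156)),.028)))
    T=w2b(b,p2w(s,px([(377,241),(408,286),(517,211),(487,167)]),.036)); print("tray",T.round(0).tolist())
    d=(T[0]+T[1])/2-(T[2]+T[3])/2; print("ang ccw from +y",np.arctan2(-d[0],d[1]))
    print("butt",w2b(b,p2w(s,px([(283,201),(283,223)]),.04)).round(0).tolist(),"bottle",w2b(b,p2w(s,px((280,299)),.07)))
for q in("jug","cup"): print(q,p2w(s,models.tip_of(s,q)[0]["xy"],0))
np.save("b.npy",b)
E
```

```text
mask box [[200.1999969482422, 209.3000030517578], [208.8000030517578, 115.4000015258789], [313.79998779296875, 125.0], [305.29998779296875, 218.8000030517578]]
hand [[210.0, 116.0], [314.0, 126.0], [306.0, 219.2], [200.8, 209.2]]
[ 0.58444846  0.00367299 -0.06891475] [-0.1 -0.   0.4 -0.5 -0.1  0.3 -0.2  0.2]
pin [[  39.06974455 -128.84877089   42.5       ]] stop [[113.87219009  10.48109239  48.        ]] screwtip [[88.35115659 11.14843607 28.        ]]
tray [[-36.0, 21.0, 36.0], [-95.0, -29.0, 36.0], [25.0, -173.0, 36.0], [84.0, -125.0, 36.0]]
ang ccw from +y 0.6919916677925801
butt [[8.0, 159.0, 40.0], [-23.0, 156.0, 40.0]] bottle [[-130.86194801  145.94806265   70.        ]]
[ 0.58604122  0.00611571 -0.06572468] [ 0.3  0.2 -0.2 -0.1  0.1  0.  -0.2 -0.2]
pin [[  37.22962587 -131.51480405   42.5       ]] stop [[112.47616145   7.57572598  48.        ]] screwtip [[86.95738667  8.3244799  28.        ]]
tray [[-37.0, 18.0, 36.0], [-97.0, -31.0, 36.0], [23.0, -176.0, 36.0], [82.0, -128.0, 36.0]]
ang ccw from +y 0.6888016021918848
butt [[7.0, 157.0, 40.0], [-24.0, 154.0, 40.0]] bottle [[-131.82458359  143.82272358   70.        ]]
jug [[0.58982347 0.43789288 0.        ]]
cup [[ 0.56644739 -0.41455891  0.        ]]
```

>>> {"op": "step_arm", "data": {"commands": [[[36,-28.5,0,0,0,0,0],[36,-28.5,0,0,0,0,0],[36,-28.5,0,0,0,0,0],[36,-28.5,0,0,0,0,0],[36,-28.5,0,0,0,0,0],[36,-28.5,0,0,0,0,0],[36,-28.5,0,0,0,0,0],[36,-28.5,0,0,0,0,0],[36,-28.5,0,0,0,0,0],[36,-28.5,0,0,0,0,0],[36,-28.5,0,0,0,0,0],[36,-28.5,0,0,0,0,0],[0,0,35,0,0,0,0],[0,0,35,0,0,0,0],[0,0,35,0,0,0,0],[0,0,0,0,0,0,0],[0,0,0,0,0,0,0]]]}}

```text
time: 3.42
tool_pos: [0.4765, -0.057, 0.3011]
ee_rot: [3.14, -0.002, 0.33]
wrist_force: [0.5, -0.1, 0.0]
width: 0.0002
finger_force: 0.0
```

>>> {"op": "step_arm", "data": {"commands": [[[0,0,30,0,0,0,0],[0,0,25,0,0,0,0],[0,0,0,0,0,0,0]]]}}

```text
time: 3.8
tool_pos: [0.476, -0.057, 0.2448]
ee_rot: [-3.141, 0.001, 0.33]
wrist_force: [0.0, 0.2, 0.1]
width: 0.0004
finger_force: 0.0
```

```bash
python3 - <<'E'
from h import *
s=eyes.snapshot("scene"); c=s["color"][150:290,140:340,::-1]
cv2.imwrite("pics/s1.png",cv2.resize(c,None,fx=4,fy=4,interpolation=cv2.INTER_CUBIC))
o=robot.get_obs(); print(o["tool_pos"],o["wrist_force"],w2b(np.load("b.npy"),o["tool_pos"]))
b0=np.array([.58445,.00367,-.0689]); np.save("b.npy",b0)
print((w2p(s,b2w(b0,[[40,-130,42],[80,10,28],[-21,75,40],[-4,155,40]]))-[140,150])*4)
E
```

```text
[ 0.47657029 -0.0570928   0.24607375] [ 0.06851148  0.30640949 -0.49214123] [[-105.08320483  -70.26179129  246.07375085]]
[[253.46695565 139.27002495]
 [274.43597374 271.88204749]
 [446.9700789  272.61293753]
 [480.37459342 350.56633867]]
```

View pics/s1.png

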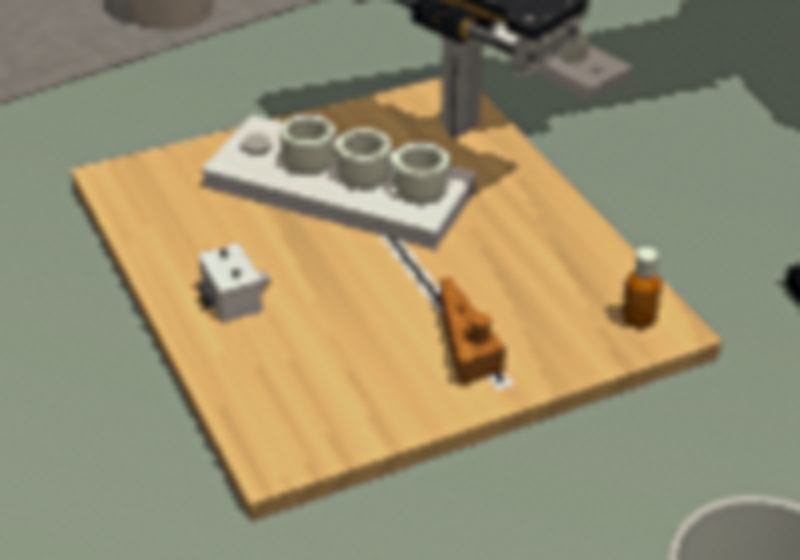

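The closed fingers stand behind the tray's +y side at (455,130), clear of it. The wedge, with its tip at (447,280), and the bottle at (643,290) are well away. I'll lower the fingers and start the push gently.

>>> {"op": "step_arm", "data": {"commands": [[[0,0,10,0,0,0,0],[0,0,11,0,0,0,0],[0,0,0,0,0,0,0],[4.1,-1.4,0,0,0,0,0],[4.1,-1.4,0,0,0,0,0],[4.1,-1.4,0,0,0,0,0],[4.1,-1.4,0,0,0,0,0],[4.1,-1.4,0,0,0,0,0],[4.3,-2.8,0,0,0,0,0],[4.3,-2.8,0,0,0,0,0]]]}}

```text
time: 5.1
tool_pos: [0.4996, -0.0354, 0.2237]
ee_rot: [3.141, 0.001, 0.33]
wrist_force: [-1.8, -1.1, 1.4]
width: 0.0003
finger_force: 1.4
```

>>> {"op": "step_arm", "data": {"commands": [[[4.4,-2.8,0,0,0,0,0],[4.4,-2.8,0,0,0,0,0],[4,-1.9,0,0,0,0,0],[4,-1.9,0,0,0,0,0],[4,-1.9,0,0,0,0,0],[4,-1.9,0,0,0,0,0],[4,-1.9,0,0,0,0,0],[4.3,-1.2,0,0,0,0,0],[4.3,-1.2,0,0,0,0,0],[4.3,-1.2,0,0,0,0,0],[4.3,-1.2,0,0,0,0,0],[4.3,-1.2,0,0,0,0,0],[4.4,-0.6,0,0,0,0,0],[4.4,-0.6,0,0,0,0,0]]]}}

```text
time: 6.85
tool_pos: [0.5485, 0.0048, 0.2236]
ee_rot: [-3.142, 0.0, 0.33]
wrist_force: [-1.1, -1.1, -0.4]
width: 0.0002
finger_force: 0.8
```

```bash
python3 - <<'E'
from h import *
b=np.load("b.npy")
s=eyes.snapshot("scene"); c=s["color"][150:290,140:340,::-1]
cv2.imwrite("pics/s2.png",cv2.resize(c,None,fx=4,fy=4,interpolation=cv2.INTER_CUBIC))
o=robot.get_obs(); print(o["time"],o["wrist_force"],w2b(b,o["tool_pos"]),o["tool_pos"])
E
```

```text
6.9 [-0.48172564 -1.09424048  0.4130292 ] [[-35.62116544  -1.10117675 223.68937406]] [0.54883754 0.00502379 0.22368937]
```

View pics/s2.png

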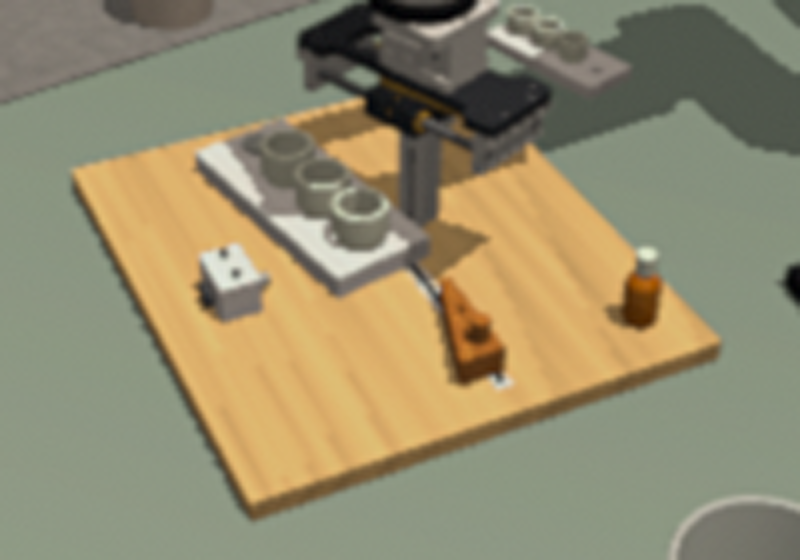

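The tray has turned with the finger, which is at (420,190). The tray's far edge is still short of the screw at (265,280), and the wedge hasn't moved. From here I'll go slower and watch the force.

>>> {"op": "step_arm", "data": {"commands": [[[3.2,-0.4,0,0,0,0,0],[3.2,-0.4,0,0,0,0,0],[3.2,-0.4,0,0,0,0,0],[3,-0.2,0,0,0,0,0],[2,0,0,0,0,0,0],[2,0,0,0,0,0,0],[2,0,0,0,0,0,0]]]}}

```text
time: 7.78
tool_pos: [0.5655, 0.0121, 0.2236]
ee_rot: [3.142, 0.0, 0.33]
wrist_force: [-1.8, -1.6, -0.2]
width: 0.0006
finger_force: 0.9
```

>>> {"op": "step_arm", "data": {"commands": [[[1,0,0,0,0,0,0],[1,0,0,0,0,0,0],[1,0,0,0,0,0,0],[1,0,0,0,0,0,0]]]}}

```text
time: 8.28
tool_pos: [0.5692, 0.0133, 0.2236]
ee_rot: [3.142, 0.0, 0.33]
wrist_force: [-1.7, -1.1, 1.0]
width: 0.0006
finger_force: 0.9
```

>>> {"op": "step_arm", "data": {"commands": [[[1,0,0,0,0,0,0],[1,0,0,0,0,0,0],[1,0,0,0,0,0,0]]]}}

```text
time: 8.65
tool_pos: [0.5721, 0.0143, 0.2237]
ee_rot: [3.142, 0.0, 0.33]
wrist_force: [-1.2, -1.2, 1.2]
width: 0.0004
finger_force: 0.9
```

>>> {"op": "step_arm", "data": {"commands": [[[1,0,0,0,0,0,0],[1,0,0,0,0,0,0]]]}}

```text
time: 8.9
tool_pos: [0.5739, 0.015, 0.2236]
ee_rot: [3.142, 0.0, 0.33]
wrist_force: [-1.6, -0.6, -0.6]
width: 0.0001
finger_force: 0.9
```

>>> {"op": "step_arm", "data": {"commands": [[[1,0.1,0,0,0,0,0],[1,0.1,0,0,0,0,0]]]}}

```text
time: 9.15
tool_pos: [0.5759, 0.0154, 0.2237]
ee_rot: [3.142, -0.0, 0.33]
wrist_force: [-1.5, -1.2, 0.9]
width: 0.0005
finger_force: 0.9
```

>>> {"op": "step_arm", "data": {"commands": [[[1,0.1,0,0,0,0,0],[1,0.1,0,0,0,0,0]]]}}

```text
time: 9.4
tool_pos: [0.5779, 0.0159, 0.2237]
ee_rot: [3.141, -0.0, 0.33]
wrist_force: [-1.5, -0.9, 0.2]
width: 0.0001
finger_force: 0.9
```

>>> {"op": "step_arm", "data": {"commands": [[[1,0.1,0,0,0,0,0],[1,0.1,0,0,0,0,0]]]}}

```text
time: 9.65
tool_pos: [0.5795, 0.0162, 0.2236]
ee_rot: [-3.142, 0.002, 0.33]
wrist_force: [-4.4, -1.8, 1.4]
width: 0.0003
finger_force: 2.1
```

>>> {"op": "step_arm", "data": {"commands": [[[0.4,0,0,0,0,0,0],[0,0,0,0,0,0,0]]]}}

```text
time: 9.9
tool_pos: [0.5797, 0.0163, 0.2235]
ee_rot: [-3.141, 0.002, 0.33]
wrist_force: [-5.2, -1.6, 1.6]
width: 0.0004
finger_force: 2.3
```

>>> {"op": "step_arm", "data": {"commands": [[[0.6,0,0,0,0,0,0],[0.6,0,0,0,0,0,0],[0,0,0,0,0,0,0]]]}}

```text
time: 10.28
tool_pos: [0.5803, 0.0164, 0.2234]
ee_rot: [-3.141, 0.005, 0.33]
wrist_force: [-6.1, -2.5, 3.2]
width: 0.0003
finger_force: 3.3
```

>>> {"op": "step_arm", "data": {"commands": [[[0.8,0,0,0,0,0,0],[0.8,0,0,0,0,0,0],[0,0,0,0,0,0,0]]]}}

```text
time: 10.65
tool_pos: [0.5811, 0.0167, 0.2234]
ee_rot: [-3.141, 0.008, 0.329]
wrist_force: [-9.7, -3.3, 6.1]
width: 0.0001
finger_force: 4.8
```

>>> {"op": "step_arm", "data": {"commands": [[[0.6,0,0,0,0,0,0],[0,0,0,0,0,0,0],[0,0,0,0,0,0,0]]]}}

```text
time: 11.02
tool_pos: [0.5814, 0.0167, 0.2234]
ee_rot: [-3.141, 0.009, 0.329]
wrist_force: [-11.3, -4.9, 5.3]
width: 0.0007
finger_force: 5.4
```

The tray bears on the stop at about 12 N in total. I'll back off, lift, move behind the wedge's butt and turn the fingers.

>>> {"op": "step_arm", "data": {"commands": [[[-2,0,0,0,0,0,0],[-8,0,0,0,0,0,0],[-10,0,0,0,0,0,0],[-10,0,0,0,0,0,0],[0,0,-35,0,0,0,0],[0,0,-35,0,0,0,0],[0,0,-10,0,0,0,0],[19.3,-33,0,0,0,0,0],[19.3,-33,0,0,0,0,0],[19.3,-33,0,0,0,0,0],[19.3,-33,0,0,0,0,0],[19.3,-33,0,0,0,0,0],[0,0,0,0,0,-0.168,0],[0,0,0,0,0,-0.168,0],[0,0,0,0,0,-0.168,0],[0,0,0,0,0,-0.168,0],[0,0,0,0,0,-0.168,0],[0,0,0,0,0,-0.168,0],[0,0,0,0,0,-0.168,0],[0,0,0,0,0,0,0]]]}}

```text
time: 13.52
tool_pos: [0.5925, 0.1951, 0.3022]
ee_rot: [-3.14, 0.001, 1.504]
wrist_force: [0.6, 1.1, 0.0]
width: 0.0007
finger_force: 0.0
```

```bash
python3 - <<'E'
from h import *
b=np.load("b.npy")
s=eyes.snapshot("scene"); c=s["color"][150:290,140:340,::-1]
cv2.imwrite("pics/s3.png",cv2.resize(c,None,fx=4,fy=4,interpolation=cv2.INTER_CUBIC))
o=robot.get_obs(); print(o["time"],o["wrist_force"],w2b(b,o["tool_pos"]),o["tool_pos"],o["ee_rot"],o["joint_positions"])
E
```

```text
13.575 [ 0.1062633  -0.44966309  0.32823392] [[ -5.0790738 191.5480926 302.4486712]] [0.5925702  0.19511328 0.30244867] [-3.13997428e+00  5.17249138e-04  1.50295164e+00] [ 2.27241953e-01  2.89775221e-01  1.33799528e+00 -2.42692946e-05
  1.51552100e+00  2.95088425e-01]
```

View pics/s3.png

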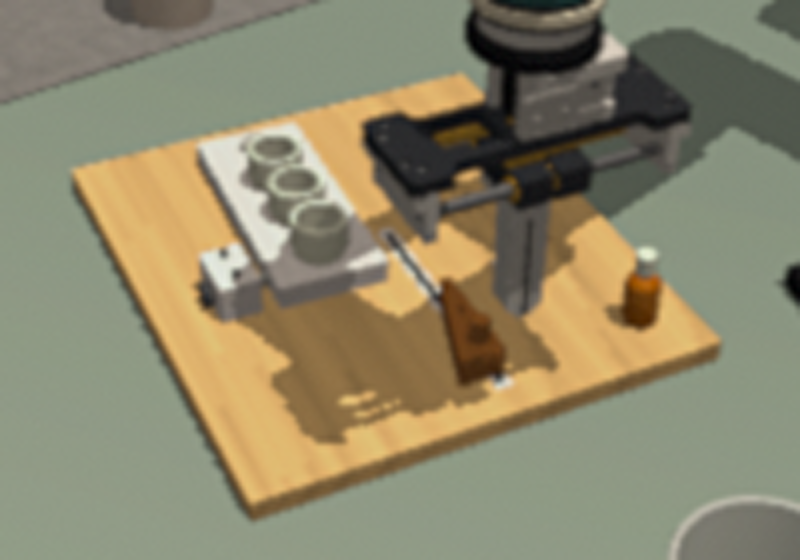

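The tray now rests against the screw at about (262,280), and the wedge is untouched with its butt at (480,365). The fingers hang behind it, clear of the bottle at (643,290). I'll lower them and push towards -y.

>>> {"op": "step_arm", "data": {"commands": [[[1,0,26,0,0,0,0],[0,0,26,0,0,0,0],[0,0,25,0,0,0,0],[0,0,0,0,0,0,0],[-5,0,0,0,0,0,0],[-5,0,0,0,0,0,0],[-4,0,0,0,0,0,0],[-4,0,0,0,0,0,0],[-4,0,0,0,0,0,0],[-4,0,0,0,0,0,0]]]}}

```text
time: 14.82
tool_pos: [0.5912, 0.1705, 0.2269]
ee_rot: [3.141, -0.002, 1.506]
wrist_force: [0.0, 3.6, 0.1]
width: 0.0006
finger_force: 1.3
```

>>> {"op": "step_arm", "data": {"commands": [[[-4,0,0,0,0,0,0],[-4,0,0,0,0,0,0],[-4,0,0,0,0,0,0]]]}}

```text
time: 15.2
tool_pos: [0.5904, 0.1582, 0.2267]
ee_rot: [3.142, -0.0, 1.506]
wrist_force: [0.5, 2.6, 1.1]
width: 0.0005
finger_force: 1.3
```

>>> {"op": "step_arm", "data": {"commands": [[[-4,0,0,0,0,0,0],[-4,0,0,0,0,0,0],[-4,0,0,0,0,0,0],[-4,0,0,0,0,0,0],[-4,0,0,0,0,0,0],[-4,0,0,0,0,0,0],[-4,0,0,0,0,0,0],[-4,0,0,0,0,0,0]]]}}

```text
time: 16.2
tool_pos: [0.5883, 0.1261, 0.2267]
ee_rot: [-3.141, 0.0, 1.506]
wrist_force: [-0.5, 2.6, 1.3]
width: 0.0006
finger_force: 1.3
```

>>> {"op": "step_arm", "data": {"commands": [[[-3,0,0,0,0,0,0],[-3,0,0,0,0,0,0],[-3,0,0,0,0,0,0]]]}}

```text
time: 16.58
tool_pos: [0.5877, 0.1172, 0.2267]
ee_rot: [-3.141, 0.0, 1.506]
wrist_force: [-1.6, 3.9, 0.7]
width: 0.0007
finger_force: 1.3
```

>>> {"op": "step_arm", "data": {"commands": [[[-3,0,0,0,0,0,0],[-3,0,0,0,0,0,0],[-3,0,0,0,0,0,0]]]}}

```text
time: 16.95
tool_pos: [0.5871, 0.1082, 0.2266]
ee_rot: [-3.141, 0.0, 1.506]
wrist_force: [-0.9, 2.6, 1.2]
width: 0.0007
finger_force: 1.3
```

>>> {"op": "step_arm", "data": {"commands": [[[-3,0,0,0,0,0,0],[-3,0,0,0,0,0,0],[-3,0,0,0,0,0,0]]]}}

```text
time: 17.32
tool_pos: [0.5865, 0.0992, 0.2266]
ee_rot: [-3.141, 0.0, 1.506]
wrist_force: [-0.7, 2.3, 1.3]
width: 0.0009
finger_force: 1.3
```

>>> {"op": "step_arm", "data": {"commands": [[[-3,0,0,0,0,0,0],[-3,0,0,0,0,0,0],[-3,0,0,0,0,0,0]]]}}

```text
time: 17.7
tool_pos: [0.5859, 0.0902, 0.2266]
ee_rot: [-3.141, 0.0, 1.506]
wrist_force: [-0.8, 2.2, 2.0]
width: 0.0002
finger_force: 1.3
```

>>> {"op": "step_arm", "data": {"commands": [[[-2,0,0,0,0,0,0],[-2,0,0,0,0,0,0],[-2,0,0,0,0,0,0]]]}}

```text
time: 18.08
tool_pos: [0.5856, 0.0843, 0.2266]
ee_rot: [-3.141, 0.0, 1.506]
wrist_force: [-2.1, 3.6, 1.2]
width: 0.0006
finger_force: 1.3
```

>>> {"op": "step_arm", "data": {"commands": [[[-2,0,0,0,0,0,0],[-2,0,0,0,0,0,0]]]}}

```text
time: 18.32
tool_pos: [0.5853, 0.0803, 0.2266]
ee_rot: [-3.141, 0.0, 1.506]
wrist_force: [-1.9, 3.1, 1.7]
width: 0.0007
finger_force: 1.3
```

>>> {"op": "step_arm", "data": {"commands": [[[-2,0,0,0,0,0,0],[-2,0,0,0,0,0,0]]]}}

```text
time: 18.58
tool_pos: [0.5851, 0.0763, 0.2266]
ee_rot: [-3.141, 0.0, 1.506]
wrist_force: [-2.2, 3.1, 0.7]
width: 0.0004
finger_force: 1.3
```

>>> {"op": "step_arm", "data": {"commands": [[[-2,0,0,0,0,0,0],[-2,0,0,0,0,0,0]]]}}

```text
time: 18.82
tool_pos: [0.5848, 0.0723, 0.2266]
ee_rot: [-3.141, 0.0, 1.506]
wrist_force: [-2.3, 2.6, 1.0]
width: 0.0007
finger_force: 1.3
```

>>> {"op": "step_arm", "data": {"commands": [[[-1.5,0,0,0,0,0,0],[-1.5,0,0,0,0,0,0]]]}}

```text
time: 19.08
tool_pos: [0.5846, 0.0702, 0.2266]
ee_rot: [-3.141, -0.003, 1.506]
wrist_force: [-1.7, 6.7, 1.2]
width: 0.0004
finger_force: 3.4
```

>>> {"op": "step_arm", "data": {"commands": [[[-1.5,0,0,0,0,0,0],[-1.5,0,0,0,0,0,0]]]}}

```text
time: 19.32
tool_pos: [0.5844, 0.0683, 0.2267]
ee_rot: [-3.142, -0.006, 1.507]
wrist_force: [-1.5, 11.2, 0.9]
width: 0.0004
finger_force: 5.2
```

>>> {"op": "step_arm", "data": {"commands": [[[-1,0,0,0,0,0,0],[-0.5,0,0,0,0,0,0],[0,0,0,0,0,0,0]]]}}

```text
time: 19.7
tool_pos: [0.5843, 0.0675, 0.2267]
ee_rot: [3.142, -0.007, 1.507]
wrist_force: [-1.7, 11.6, -0.3]
width: 0.0007
finger_force: 5.7
```

>>> {"op": "step_arm", "data": {"commands": [[[-1,0,0,0,0,0,0],[-0.5,0,0,0,0,0,0],[0,0,0,0,0,0,0]]]}}

```text
time: 20.08
tool_pos: [0.5842, 0.0667, 0.2268]
ee_rot: [3.142, -0.009, 1.507]
wrist_force: [-1.6, 14.0, 0.3]
width: 0.0001
finger_force: 6.7
```

>>> {"op": "step_arm", "data": {"commands": [[[-0.5,0,0,0,0,0,0],[0,0,0,0,0,0,0],[0,0,0,0,0,0,0]]]}}

```text
time: 20.45
tool_pos: [0.5842, 0.0664, 0.2267]
ee_rot: [3.141, -0.01, 1.507]
wrist_force: [-1.3, 13.4, 0.2]
width: 0.0005
finger_force: 7.1
```

Jammed at about 14 N. I'll release and back away.

>>> {"op": "step_arm", "data": {"commands": [[[2,0,0,0,0,0,0],[4,0,0,0,0,0,0],[10,0,0,0,0,0,0],[15,0,0,0,0,0,0],[20,0,0,0,0,0,0],[20,0,-30,0,0,0,0],[0,0,-40,0,0,0,0],[0,0,-40,0,0,0,0],[0,0,0,0,0,0,0]]]}}

```text
time: 21.58
tool_pos: [0.5897, 0.135, 0.3415]
ee_rot: [3.132, -0.002, 1.507]
wrist_force: [-0.3, 1.0, 0.0]
width: 0.0004
finger_force: 0.0
```

```bash
python3 - <<'E'
from h import *
s=eyes.snapshot("scene"); c=s["color"][150:290,140:340,::-1]
cv2.imwrite("pics/s4.png",cv2.resize(c,None,fx=4,fy=4,interpolation=cv2.INTER_CUBIC))
o=robot.get_obs(); print(o["time"],o["wrist_force"],o["tool_pos"])
b=np.load("b.npy"); print((w2p(s,b2w(b,[[-4,51,40],[-4,61,40],[8,36,36]]))-[140,150])*4)
E
```

```text
21.625 [ 0.34495529  0.61100872 -0.74740238] [0.58915573 0.13476267 0.33853437]
[[409.25702906 259.45557942]
 [415.65928298 267.65769124]
 [384.2597406  256.4079163 ]]
```

View pics/s4.png

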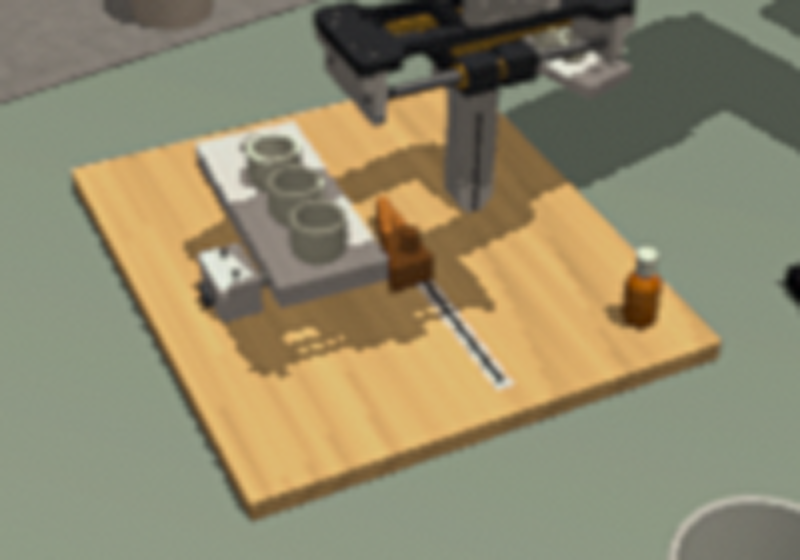

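The wedge, with its butt at (408,275), sits jammed against the tray's corner at (388,270). The tray is on the screw, the fingers are clear and the bottle hasn't moved.

```bash
python3 -c "
from bench import robot
print(robot.close_job())"
```

```text
the job is handed in; nothing more can be done
None
```

I pressed the tray onto the stop screw (about 12 N at the fingers) with the wedge drawn back, then jammed the wedge behind its corner at about 14 N and handed the job in at about 22 s; the verdict wasn't shown, and the clamping force after release was not measured.

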